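Snap the gear tray into a street lamp and shut its cover

TASK

Fit the gear tray into the open compartment of the street lamp, terminal block towards the pole spigot: lower it over the four snap standoffs and press it down until every one has clicked through and the plate sits flush on all four shoulders, then swing the grey cover fully shut. Do not drop the tray, and leave the other things on the bench where they are.

Things in the scene. Friction and masses are not known exactly. Their poses are not given: they have to be found in the camera images.
- lamp: Black street-lamp housing, fixed on its back on the bench, 560 mm long. Origin on the bench top under the middle of its open gear compartment; z up, +y along the lamp to the LED head (two yellow LEDs), -y to the pole spigot. Compartment inside: x +-88, y +-104 mm, floor 30 mm, rim 70 mm above the bench (LED head: top 67 mm, to y = 388 mm). Four white snap standoffs in it at x = +-48, y = +-65 mm.
- spigot_end (a point): Centre of the open end of the lamp's pole spigot, a round stub 60 mm in diameter from lamp y = -110 to -172 mm, axis 42 mm above the bench.
- tray: The gear tray, loose, flat on the bench: white plate 120 (x) by 150 (y) by 4 mm with four 12 mm holes at x = +-48, y = +-65 mm; about 0.35 kg. It carries a driver case, a terminal block (-y end) and a blue surge protector 36 x 14 x 16 mm (+y end); bare plate lies between the case and the holes. Origin at the centre of the underside, z up. Fitted right, its axes agree with the lamp's, its underside 50 mm above the bench.
- tray_case (a point): Centre of the top of the silver LED driver case in the middle of the tray: 44 (x) by 96 (y) by 30 mm high on the plate, so 34 mm over the tray's underside. The part to grip, across x, with 38 mm of bare plate on each side.
- tray_terminals (a point): Centre of the top of the orange terminal block, 54 (x) by 16 (y) by 18 mm high on the plate, at tray y = -62 mm.
- post0 (a point): Snap standoff 0 of the lamp (spigot end, -x side): the point on its axis at its shoulder, 50 mm above the bench, where the plate's underside comes to rest. The tapered split tip rises 22.5 mm above that, 3 mm across at the top; two spring prongs, 17 mm across (along x) at their widest, 6 mm over the shoulder, give way inwards and snap out over the plate.
- post1 (a point): The like for standoff 1 (spigot end, +x side). A tray merely laid on the standoffs rests on the prongs about 12 mm above the shoulders.
- post2 (a point): The like for standoff 2 (hinge end, -x side). To click through, each standoff needs roughly 4 to 7 N right over it, 10 to 16 N when pressing the plate 25 mm away from it; all four at once about 17 to 25 N on the middle of the case.
- post3 (a point): The like for standoff 3 (hinge end, +x side). Clicked through, the plate is held down and cannot be lifted off by hand.
- hole0 (a point): Centre of the tray's hole 0 at the plate's underside (terminal block end, -x side); belongs on standoff post0.
- hole1 (a point): Centre of the tray's hole 1 at the plate's underside (terminal block end, +x side); belongs on standoff post1.
- hole2 (a point): Centre of the tray's hole 2 at the plate's underside (surge protector end, -x side); belongs on standoff post2.
- hole3 (a point): Centre of the tray's hole 3 at the plate's underside (surge protector end, +x side); belongs on standoff post3.
- cover (a joint): Hinge angle of the compartment's grey dish cover, rad: 0 shut, about 1.9 as found (standing open, leaning a little back over the LED head). Friction hinge: it stays where it is left; 2 to 4 N near the free edge move it.
- cover_hinge (a point): Middle of the cover's hinge axis, fixed on the lamp at y = 108 mm, 71.5 mm above the bench; the axis runs along the lamp's x. Opening lifts the spigot-side edge up and over towards +y.
- cover_edge (a point): Middle of the cover's free edge, on its outer face. The cover is a dish 192 (x) by 216 mm (hinge to free edge) and 27 mm deep: shut, this point lies at lamp y = -108 mm, 98.5 mm above the bench, its outer face flat and level; standing open, the outer face looks towards the LED head. A black finger tab 60 mm wide stands out 11 mm beyond this edge near the rim.
- driver_tool: Red electric screwdriver lying on the bench, 250 mm long, 42 mm thick, lying along its x; origin under its body. Bystander.
- cutters: Side cutters with red handles lying on the bench, 160 mm long along x, 14 mm high. Bystander.
- bin: Blue open parts bin, 150 (x) by 200 (y) by 70 mm high, origin under its centre. Bystander.
There are look-alikes about, which are no part of the job. There is more than one size of the tray; the one meant has the size given above.

How it is judged (in metres and radians):
On the way, in this order (a step that is already met when the one before it is completed fails the run):
1. the tray is clicked onto all four standoffs (z of hole0 in the frame of post0 below 0.0015 m and z of hole1 in the frame of post1 below 0.0015 m and z of hole2 in the frame of post2 below 0.0015 m and z of hole3 in the frame of post3 below 0.0015 m and horizontal distance between hole0 and post0 below 0.004 m and horizontal distance between hole1 and post1 below 0.004 m and horizontal distance between hole2 and post2 below 0.004 m and horizontal distance between hole3 and post3 below 0.004 m), for 0.2 s.
2. the cover is shut (value of joint cover below 0.04 rad), for 0.2 s.
At the end, for the whole second after the job is handed in: Each tray hole lies within 4 mm of its own standoff (terminal block towards the spigot) with the plate's underside less than 1.5 mm above the shoulder, the cover is shut to within 0.04 rad, and the tray is at rest (all of step 1 and value of joint cover below 0.04 rad and linear speed of tray below 0.02 m/s); the robot touches nothing.
It fails at once if the tray is dropped (it falls faster than 0.6 m/s with no finger on it) (linear speed of tray above 0.6 m/s and contact force between the fingers and tray below 0.1 N).
It fails at once if the electric screwdriver is moved more than 30 mm (distance of driver_tool from where it was at the start of the episode above 0.03 m).
It fails at once if the pair of cutters is moved more than 30 mm (distance of cutters from where it was at the start of the episode above 0.03 m).
It fails at once if the parts bin is moved more than 30 mm (distance of bin from where it was at the start of the episode above 0.03 m).
It also fails if it takes over 64 s, if anything falls off the work surface, if the arm or the gripper's body presses on something with over 40 N, if the wrist force passes 120 N, or if a joint passes its speed limit or range.

ROBOT

A 6-joint arm with a two-finger parallel gripper is mounted at the origin on the work surface. World frame = base frame: x ahead of the robot, y to its left, z up, the work surface at z = 0. Lengths are in m, angles in degrees, forces in N, time in s.
With the tool pointing down it reaches from about 0.35 to 0.875 m from the base axis. Payload 4.2 kg.
Tool frame: the origin (TCP) lies on the front face of the gripper's body, between the roots of the fingers; the fingertips stand 70 mm ahead of it and the grasp point (between the pads) lies 51 mm ahead of it (r.nose_length is the distance from the TCP to the fingertips, in m); z points along the fingers, y is the direction in which the jaws open and shut (so a half turn about z gives the same grasp; the last joint's range is limited). The gripper opens to 87 mm and grips with 3 to 60 N. Pads are 19 mm wide; open, the fingers measure 117 mm over their backs; the gripper's body (75 mm by 190 mm) begins 51 mm behind the grasp point.
Start: joints at [-48.266, 22.042, 0.453, 0, -68.411, -14.817], TCP at [0.283, -0.557, 0.292] pointing down, gripper open.
Joint ranges: [-179.83, 179.83], [-69.29, 118.12], [-61.27, 80.66], [-181.25, 117.63], [-171.15, -9.14], [-177.46, 177.46]. Speed limits (degrees/s): [159.86, 159.86, 180, 180, 180, 180].

INTERFACE

Orientations are given as a 3x3 rotation matrix whose columns are the frame's x, y, z axes.
In Python, from station import telemetry, capture, order, r gives the robot as it stands.
- The arm moves only by the tool drive_tool, never from a script. Its argument "series" is a list of rows, each a list of 4 numbers: the shift along the tool's x, y, z as a fraction of full scale, then the turn about the tool's z as a fraction of full scale. In form: [[dx, dy, dz, turn], ...]. A call has 1 to 10 rows; each row is the pose to reach, as a shift and turn from the pose commanded when the call began, along the tool's axes at that moment; what a row does not reach only later rows make up. Full scale, the value 1, is 0.12 m for a shift and 2 rad for a turn. A row lasts 1/8 s, in which the tool goes at most 62.5 mm and 10.7 degrees, less where a joint would pass 70% of its speed; a pose out of reach is approached as far as the arm can. A call with a number of a shift or a turn outside -1 to 1 is refused whole. A call with a gripper value outside its range is refused whole. "fingers" is the finger opening in mm, from 0 to 87, set as the call begins (left out, the last holds). The fingers move at their own pace and stop on an object; the grip force is fixed at half the most. Time passes only in rows, so rows that repeat a pose let the fingers close. It gives the time, the measured TCP pose, the force and the opening at its end, in the units of the state.
- telemetry.sense(): the state, without advancing time (a new reading comes with each control period).
- capture(name): name is "scene" or "top"; returns a dict with "color" (400x640x3 uint8, blue, green, red), "fx", "fy", "cx", "cy" (pixels), "eye" and "attitude" of the camera in the world. Camera axes: x right, y up, looking along -z (the intrinsics and any distortion apply to the point x, -y, -z); pixel columns grow to the right and rows downward; lengths in m; the calibration is good to about 2 mm. A picture is of the moment at which its call begins. There is no depth.
- order.finish_job(): hands the job in, once; it reports no verdict.
The state is a dict: "time_s": time; "joints": joint angles; "joint_velocities": joint speeds; "effort": joint torques, N m; "tcp_pos": TCP position; "ee_rot": TCP orientation; "wrist_force": force on the tool from outside, world axes, zero at the start; "moment": the same for the moment, N m; "gripper_width": opening from 0.0 (shut) to 1.0 (fully open).
Only numpy, scipy, OpenCV 4.12 (cv2) and the standard library are available. Lean on these libraries where they do the work, as an engineer would, in place of code of your own. Each camera call takes 0.05 s, during which the arm holds its last target. There are 200 camera calls.

## Working session

There is one attempt and no reset: what is moved stays moved. The work goes in short steps, Python scripts to look and compute and a tool call to move; the robot and the scene stay as the last step left them, time stands still between calls to the robot, and variables do not carry over. Pictures are saved under pics/ and viewed, about 8 in all and at most 12, crops included, and the job is handed in when it is done.

Besides the shell and the picture viewer there is one more tool, called after "Request:" as name(argument=value, ...) on one line, values as JSON. drive_tool: Moves the arm, as the interface text tells. Shift numbers are shares of 0.12 m and turn numbers shares of 2 rad, none past 1 either way. Its arguments: {"type":"object","properties":{"series":{"type":"array","items":{"type":"array","items":{"type":"number","minimum":-1,"maximum":1}}},"fingers":{"type":"number"}},"required":["series"]}

```bash
mkdir -p pics; ls
python3 - <<'E'
from station import telemetry, capture
import cv2,numpy as np
for n in("scene","top"):
    d=capture(n); cv2.imwrite(f"pics/{n}0.png",d["color"])
    print(n,{k:(np.round(v,4).tolist() if k!="color" else 0) for k,v in d.items()})
s=telemetry.sense();print(s["time_s"],s["tcp_pos"],s["ee_rot"])
E
```

```text
pics
scene {'color': 0, 'fx': 402.351, 'fy': 402.351, 'cx': 321.703, 'cy': 198.3817, 'eye': [1.3494, -0.1281, 0.6116], 'attitude': [[-0.0099, -0.5476, 0.8367], [0.9997, -0.023, -0.0032], [0.021, 0.8364, 0.5477]]}
top {'color': 0, 'fx': 385.1392, 'fy': 385.1392, 'cx': 321.1455, 'cy': 201.3507, 'eye': [0.4883, -0.1304, 1.0021], 'attitude': [[-0.0219, 0.9984, -0.0522], [-0.9997, -0.0216, 0.0077], [0.0066, 0.0524, 0.9986]]}
0.1 [ 0.28277174 -0.55693164  0.29128403] [[-8.91741487e-01 -4.52544083e-01 -9.87024528e-04]
 [-4.52545146e-01  8.91739868e-01  1.70254529e-03]
 [ 1.09692325e-04  1.96490343e-03 -9.99998064e-01]]
```

View pics/scene0.png

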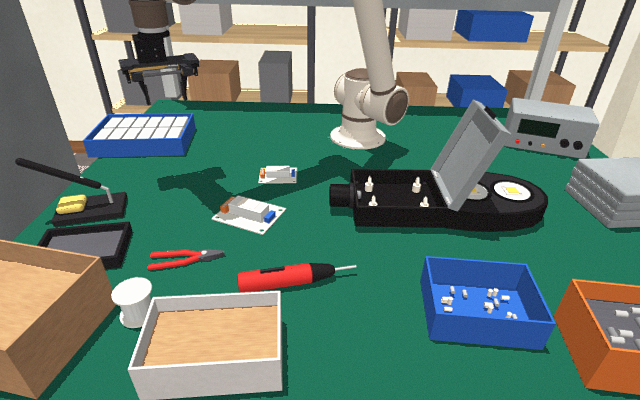

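View pics/top0.png

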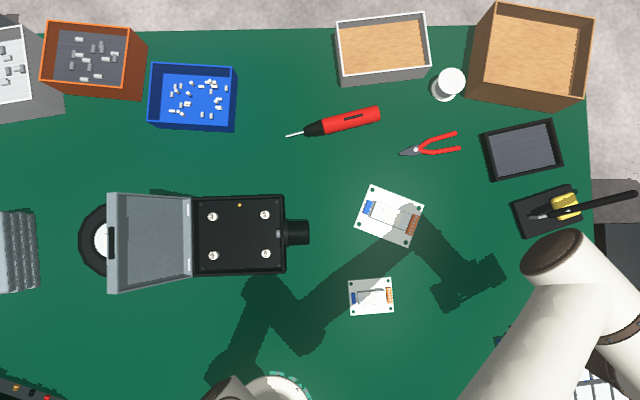

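The top view shows the full-size tray near (389,216), with the terminals at its lower right, and the small look-alike at (371,296). The lamp compartment is near (238,234) with post tips at about (212,216), (264,214), (212,255) and (264,253). The spigot points right, towards world -y.

```bash
cat > h.py <<'E'
import cv2,numpy as np
from station import telemetry, capture, order
def ray(d,px):
    v=np.array([(px[0]-d["cx"])/d["fx"],-(px[1]-d["cy"])/d["fy"],-1.])
    return np.array(d["eye"]),np.array(d["attitude"])@v
def onz(d,px,z):
    e,v=ray(d,px); return e+v*(z-e[2])/v[2]
def proj(d,P):
    c=np.array(d["attitude"]).T@(np.array(P)-np.array(d["eye"]))
    return np.array([d["cx"]-d["fx"]*c[0]/c[2],d["cy"]+d["fy"]*c[1]/c[2]])
def move(dp,R):  # world shift -> tool fractions
    return np.round(np.array(R).T@np.array(dp)/0.12,3)
E
python3 - <<'E'
from h import *
d=capture("top"); im=d["color"]; hsv=cv2.cvtColor(im,cv2.COLOR_BGR2HSV)
# tray: everything not green bench around it
roi=np.zeros(im.shape[:2],np.uint8); roi[175:260,340:440]=1
m=((hsv[...,1]<60)&(hsv[...,2]>90)).astype(np.uint8)*roi
m=cv2.morphologyEx(m,cv2.MORPH_CLOSE,np.ones((9,9)))
c=max(cv2.findContours(m,0,2)[0],key=cv2.contourArea)
pts=np.array([onz(d,p[0],.004)[:2] for p in c],np.float32)
print("tray rect",cv2.minAreaRect(pts))
for nm,lo,hi in(("blue",(100,100,60),(130,255,255)),("orange",(4,90,60),(22,255,255))):
    b=cv2.inRange(hsv,lo,hi)*roi; y,x=np.nonzero(b); print(nm,x.mean(),y.mean(),onz(d,(x.mean(),y.mean()),.02))
print("area",cv2.contourArea(c))
# posts
roi=np.zeros_like(roi); roi[200:270,198:280]=1
m=((im.min(2)>130)*roi).astype(np.uint8)
n,l,st,ce=cv2.connectedComponentsWithStats(m)
for i in range(1,n):
    if st[i,4]>5: print("post",st[i],ce[i],onz(d,ce[i],.06))
cv2.imwrite("pics/crop.png",np.hstack([cv2.resize(im[180:300,70:320],None,fx=3,fy=3)]))
cv2.imwrite("pics/crop2.png",cv2.resize(im[175:260,340:440],None,fx=6,fy=6,interpolation=2))
s=capture("scene"); cv2.imwrite("pics/crop3.png",cv2.resize(s["color"][95:240,325:555],None,fx=3,fy=3,interpolation=2))
E
```

```text
tray rect ((0.4999880790710449, -0.3120114803314209), (0.15220622718334198, 0.12193021178245544), 67.163330078125)
blue 367.36 206.62666666666667 [ 0.52358722 -0.25564443  0.02      ]
orange 412.02222222222224 224.6962962962963 [ 0.47503758 -0.36826645  0.02      ]
area 2640.0
post [260 211  10   8  64] [264.46875  214.421875] [0.50855863 0.00147654 0.06      ]
post [207 213  10   8  59] [211.96610169 216.45762712] [0.50638722 0.12949457 0.06      ]
post [277 231   3   6  16] [277.875 233.5  ] [ 0.46137574 -0.0304931   0.06      ]
post [261 249  10   9  63] [265.52380952 253.31746032] [4.14034325e-01 2.62086871e-04 6.00000000e-02]
post [208 251  10   9  63] [212.84126984 255.22222222] [0.41231035 0.12804543 0.06      ]
```

View pics/crop.png

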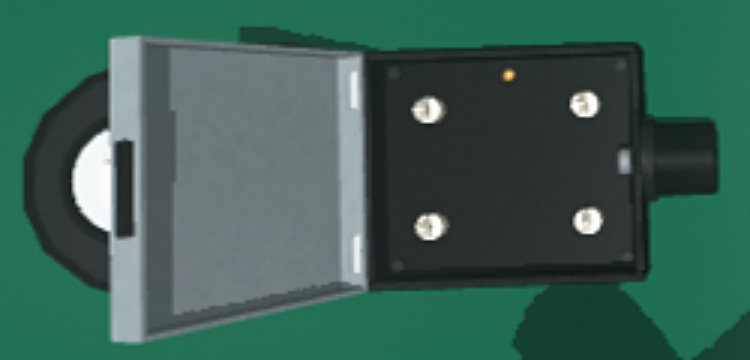

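View pics/crop2.png

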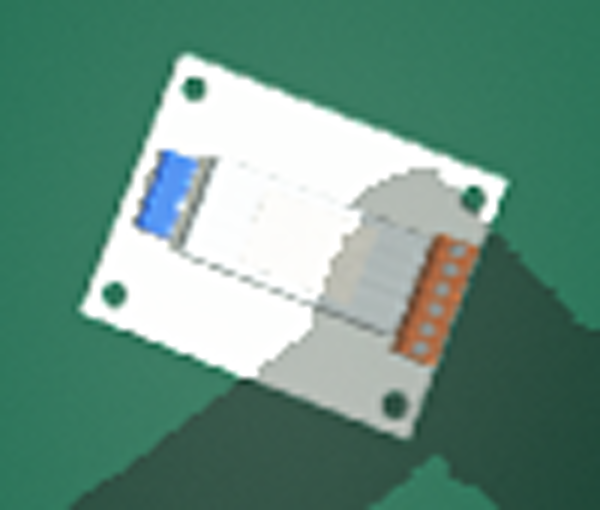

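View pics/crop3.png

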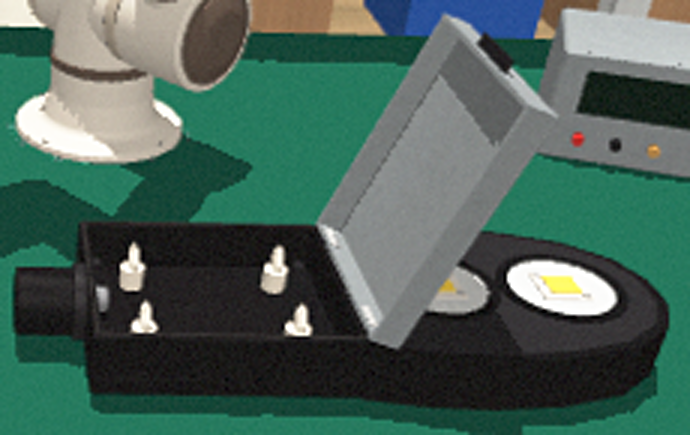

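The crops confirm the tray has its orange terminals at the -y end, with yaw about -23°. The four posts and the open cover are clear. One more measurement will locate the post tips in the scene view and combine them with the top view.

Run:
```python
from h import *
s=capture("scene"); im=s["color"].astype(int)
m=((im.min(2)>115)).astype(np.uint8); roi=np.zeros_like(m); roi[168:210,355:436]=1; m*=roi
n,l,st,ce=cv2.connectedComponentsWithStats(m)
for i in range(1,n):
    if st[i,4]<6: continue
    yy,xx=np.nonzero(l==i); t=yy.min(); x=xx[yy<=t+3].mean()
    print(st[i],(x,t),"tip",onz(s,(x,t),.0725).round(4))
d=capture("top"); g=cv2.cvtColor(d["color"],cv2.COLOR_BGR2HSV)
h=((g[...,1]>60)|(g[...,2]<90)).astype(np.uint8); roi=np.zeros_like(h); roi[180:255,345:430]=1
n,l,st,ce=cv2.connectedComponentsWithStats(h*roi)
P=[]
for i in range(1,n):
    if 5<st[i,4]<40: P.append(onz(d,ce[i],.003)[:2]); print("hole",st[i,4],ce[i].round(1),P[-1].round(4))
T=d
print("rim/post check, lamp guess tips in top:",[proj(T,(.46+sx*.048,.065+sy*.065,.0725)).round(1).tolist() for sx in(-1,1) for sy in(-1,1)])
```

```text
[431 168   5  12  38] (np.float64(432.94736842105266), np.int64(168)) tip [0.3577 0.1848 0.0725]
[365 176   8  16  92] (np.float64(369.3333333333333), np.int64(176)) tip [0.4108 0.0019 0.0725]
[412 177   9  16  94] (np.float64(417.5), np.int64(177)) tip [0.4102 0.1315 0.0725]
[357 191   4   6  19] (np.float64(358.6), np.int64(191)) tip [ 0.488  -0.0321  0.0725]
[369 195   9  11  58] (np.float64(373.1818181818182), np.int64(195)) tip [0.5052 0.003  0.0725]
[420 196   9  11  63] (np.float64(425.0), np.int64(196)) tip [0.5043 0.1324 0.0725]
hole 12 [371.8 189.3] [ 0.569  -0.2705]
hole 11 [418.4 207.5] [ 0.5189 -0.3904]
hole 12 [358.5 223.5] [ 0.481  -0.2336]
hole 11 [405. 242.] [ 0.4305 -0.3527]
rim/post check, lamp guess tips in top: [[264.9, 254.6], [210.6, 255.8], [264.4, 214.5], [210.3, 215.7]]
```

Request:
drive_tool(series=[[-0.5,0.5,0,-0.09],[-1,1,0,-0.18],[-1,1,0,-0.352],[-1,1,0,-0.352],[-1,1,0,-0.352]], fingers=87)

```text
time_s: 0.92
tcp_pos: [0.3359, -0.3955, 0.2926]
ee_rot: [[-0.387, -0.922, 0.001], [-0.922, 0.387, -0.0], [0.0, -0.001, -1.0]]
wrist_force: [0.4, -0.1, 0.1]
gripper_width: 1.0
```

Lamp origin is about (0.460, 0.0675) with yaw about 0.8°, and both views agree to 2 mm. Tray centre is (0.4998, -0.3118) with yaw -22.85°; the hole spacing of 130 x 96 mm checks out.

Request:
drive_tool(series=[[-0.5,-0.5,0.2,0],[-1,-0.99,0.5,0],[-1,-0.99,0.9,0],[-1,-0.99,0.9,0],[-1,-0.99,0.9,0],[-1,-0.99,0.9,0]])

```text
time_s: 1.68
tcp_pos: [0.4914, -0.3323, 0.1859]
ee_rot: [[-0.388, -0.922, 0.002], [-0.922, 0.388, -0.001], [0.0, -0.002, -1.0]]
wrist_force: [-0.3, -0.0, 0.2]
gripper_width: 1.007
```

Request:
drive_tool(series=[[-0.185,0,0.2,0],[-0.185,0,0.4,0],[-0.185,0,0.6,0],[-0.185,0,0.75,0],[-0.185,0,0.85,0],[-0.185,0,0.91,0],[-0.185,0,0.91,0],[-0.185,0,0.91,0]])

```text
time_s: 2.68
tcp_pos: [0.5006, -0.311, 0.0758]
ee_rot: [[-0.387, -0.922, 0.001], [-0.922, 0.387, -0.001], [-0.0, -0.001, -1.0]]
wrist_force: [-1.3, -0.0, -0.0]
gripper_width: 0.998
```

Request:
drive_tool(series=[[0,0,0,0],[0,0,0,0],[0,0,0,0],[0,0,0,0],[0,0,0,0],[0,0,0,0],[0,0,0,0],[0,0,0,0]], fingers=30)

```text
time_s: 3.68
tcp_pos: [0.4998, -0.3106, 0.075]
ee_rot: [[-0.387, -0.922, -0.001], [-0.922, 0.387, 0.0], [0.0, 0.001, -1.0]]
wrist_force: [-1.6, 1.0, 1.2]
gripper_width: 0.498
```

Request:
drive_tool(series=[[0,0,-0.1,0],[0,0,-0.25,0],[0,0,-0.45,0],[0,0,-0.7,0],[0,0,-0.9,0],[0,0,-1,0],[0,0,-1,0],[0,0,-1,0]])

```text
time_s: 4.68
tcp_pos: [0.4995, -0.3104, 0.1938]
ee_rot: [[-0.387, -0.922, -0.002], [-0.922, 0.387, 0.001], [-0.0, 0.002, -1.0]]
wrist_force: [0.9, 0.1, -3.7]
gripper_width: 0.505
```

Request:
drive_tool(series=[[-0.15,0.08,0,0],[-0.4,0.22,0,0],[-0.7,0.38,0,0],[-1,0.55,0,0],[-1,0.55,0,0]])

```text
time_s: 5.3
tcp_pos: [0.4846, -0.1717, 0.1945]
ee_rot: [[-0.383, -0.924, -0.002], [-0.924, 0.383, 0.001], [0.0, 0.002, -1.0]]
wrist_force: [0.2, -0.7, -4.0]
gripper_width: 0.507
```

Request:
drive_tool(series=[[-0.25,0.14,0,0],[-0.55,0.3,0,0],[-0.85,0.47,0,0],[-1,0.55,0,0],[-1,0.55,0,0],[-1,0.55,0,0]])

```text
time_s: 6.05
tcp_pos: [0.4712, -0.0387, 0.1948]
ee_rot: [[-0.387, -0.922, -0.001], [-0.922, 0.387, -0.0], [0.0, 0.0, -1.0]]
wrist_force: [-0.5, 0.6, -2.6]
gripper_width: 0.502
```

Request:
drive_tool(series=[[-0.2,0.1,0,-0.03],[-0.4,0.22,0,-0.08],[-0.6,0.34,0,-0.13],[-0.72,0.42,0,-0.18],[-0.78,0.43,0,-0.206],[-0.78,0.43,0,-0.206],[-0.78,0.43,0,-0.206],[-0.78,0.43,0,-0.206]])

```text
time_s: 7.05
tcp_pos: [0.4598, 0.0673, 0.1949]
ee_rot: [[0.013, -1.0, -0.0], [-1.0, -0.013, -0.0], [0.0, 0.0, -1.0]]
wrist_force: [0.4, 0.4, -3.9]
gripper_width: 0.503
```

Run:
```python
from h import *
s=telemetry.sense(); print(s["tcp_pos"],s["ee_rot"])
d=capture("top"); c=capture("scene")
a=cv2.resize(d["color"][150:310,170:350],None,fx=3.3,fy=3.3,interpolation=2)
b=cv2.resize(c["color"][90:250,310:490],None,fx=3.3,fy=3.3,interpolation=2)
v=np.hstack([a,b]); cv2.imwrite("pics/hov.png",cv2.resize(v,(800,int(v.shape[0]*800/v.shape[1]))))
```

```text
[0.45981824 0.06726919 0.19494693] [[ 1.34541758e-02 -9.99909449e-01 -2.79390539e-04]
 [-9.99909477e-01 -1.34541329e-02 -1.54837387e-04]
 [ 1.51064408e-04  2.81448457e-04 -9.99999949e-01]]
```

View pics/hov.png

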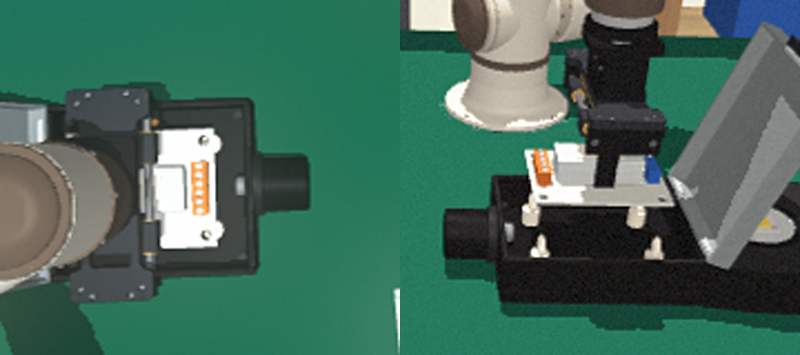

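Both spigot-end posts show through the tray holes in the top view. Next I'll measure the plate's edges in the hand.

Run:
```python
from h import *
d=capture("top"); im=d["color"]; hsv=cv2.cvtColor(im,cv2.COLOR_BGR2HSV)
m=((im.min(2)>110)|cv2.inRange(hsv,(4,90,60),(22,255,255)).astype(bool)).astype(np.uint8)
roi=np.zeros_like(m); roi[200:268,241:275]=1; m*=roi
m=cv2.morphologyEx(m,cv2.MORPH_CLOSE,np.ones((7,7)))
n,l,st,ce=cv2.connectedComponentsWithStats(m); k=1+st[1:,4].argmax(); print(st[k])
L=(l==k)
# spigot edge: last white column per row; x edges: first/last row per column
r=[(np.nonzero(L[y])[0].max()+.5,y) for y in range(st[k,1]+4,st[k,1]+st[k,3]-4)]
W=np.array([onz(d,p,.123)[:2] for p in r]); print("edge y fit",np.polyfit(W[:,0]-.46,W[:,1],1))
for f,o,n in((np.min,-.5,"x+"),(np.max,.5,"x-")):
    q=[(x,f(np.nonzero(L[:,x])[0])+o) for x in range(244,st[k,0]+st[k,2]-4)]
    W=np.array([onz(d,p,.123)[:2] for p in q]); print(n,np.polyfit(W[:,1],W[:,0],1),W[:,0].mean(),W[:,1].mean())
c=capture("scene"); g=c["color"]; h=cv2.cvtColor(g,cv2.COLOR_BGR2HSV)
cv2.imwrite("pics/z.png",cv2.resize(np.hstack([im[195:275,235:315],g[150:230,360:440]]),None,fx=5,fy=5,interpolation=0))
```

```text
[ 241  204   30   58 1439]
edge y fit [ 0.01560122 -0.01341382]
x+ [0.04345691 0.5226482 ] 0.5232570621179208 0.014010691451568616
x- [0.011802   0.40102515] 0.40120917257491523 0.01559269763331634
```

View pics/z.png

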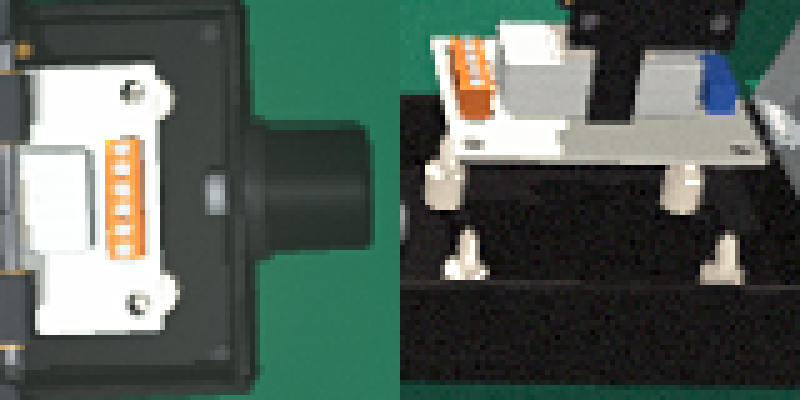

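Run:
```python
from h import *
d=capture("top"); im=d["color"]
g=cv2.cvtColor(im,cv2.COLOR_BGR2GRAY).astype(float)
for (u,v) in((260.9,212.9),(261.9,254.9)):
    p=g[int(v)-3:int(v)+5,int(u)-3:int(u)+5]; yy,xx=np.mgrid[int(v)-3:int(v)+5,int(u)-3:int(u)+5]
    w=np.clip(230-p,0,None); w[w<40]=0
    c=((xx*w).sum()/w.sum(),(yy*w).sum()/w.sum()); print("hole",np.round(c,2),onz(d,c,.121).round(4), onz(d,(u,v),.121).round(4))
a=.0135;R=np.array([[np.cos(a),-np.sin(a)],[np.sin(a),np.cos(a)]])
for sx in(1,-1): print("ideal",np.array([.4598,.0673])+R@[sx*.048,-.065])
c=capture("scene"); 
# scene: holes 1 (left), 3 (right) seen at crop px
for u,v in((474,145),(740,150)): q=((u-400)/5-.5+360,v/5-.5+150); print("scene hole",q,onz(c,q,.122).round(4))
for sx,sy in((1,-1),(1,1)): print("ideal",np.array([.4598,.0673])+R@[sx*.048,sy*.065])
```

```text
hole [260.18 212.76] [0.5112 0.0027 0.121 ] [0.5109 0.001  0.121 ]
hole [261.31 255.78] [0.4135 0.0014 0.121 ] [4.155e-01 1.000e-04 1.210e-01]
ideal [0.5086731 0.0029539]
ideal [0.41268185 0.00165794]
scene hole (374.3, 178.5) [0.5085 0.0009 0.122 ]
scene hole (427.5, 179.5) [0.5074 0.1298 0.122 ]
ideal [0.5086731 0.0029539]
ideal [0.50691815 0.13294206]
```

Relative to the posts, the tray sits about 1.8 mm too far in +x and about 2 mm short in y. I'll correct both and lower.

Request:
drive_tool(series=[[-0.017,0.015,0.1,0],[-0.017,0.015,0.22,0],[-0.017,0.015,0.3,0],[-0.017,0.015,0.34,0],[-0.017,0.015,0.37,0],[-0.017,0.015,0.4,0],[-0.017,0.015,0.43,0],[-0.017,0.015,0.43,0]])

```text
time_s: 8.35
tcp_pos: [0.4579, 0.0699, 0.1433]
ee_rot: [[0.015, -1.0, -0.0], [-1.0, -0.015, -0.0], [0.0, 0.0, -1.0]]
wrist_force: [-0.6, -1.2, -2.5]
gripper_width: 0.5
```

Run:
```python
from h import *
s=telemetry.sense(); print(s["tcp_pos"],s["wrist_force"],s["moment"])
d=capture("top"); c=capture("scene")
cv2.imwrite("pics/low.png",cv2.resize(np.hstack([d["color"][195:275,235:315],c["color"][150:230,360:440]]),None,fx=5,fy=5,interpolation=0))
```

```text
[0.45790019 0.06987904 0.14328447] [-0.59318279 -1.15829102 -2.54704382] [0.05238964 0.12611027 0.00661111]
```

View pics/low.png

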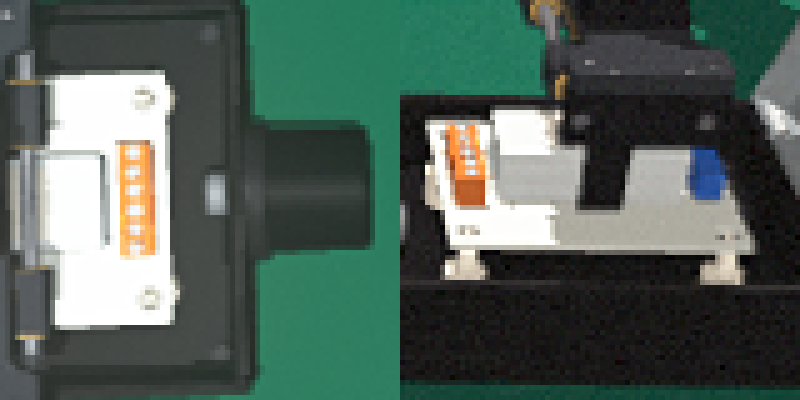

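The tips are inside the holes and the lateral force is small. Now pressing down.

Request:
drive_tool(series=[[0,0,0.03,0],[0,0,0.05,0],[0,0,0.07,0],[0,0,0.09,0],[0,0,0.11,0],[0,0,0.13,0],[0,0,0.15,0],[0,0,0.15,0]])

```text
time_s: 9.45
tcp_pos: [0.4577, 0.0698, 0.1249]
ee_rot: [[0.015, -1.0, -0.001], [-1.0, -0.015, -0.0], [0.0, 0.001, -1.0]]
wrist_force: [0.8, 0.4, -2.2]
gripper_width: 0.501
```

Request:
drive_tool(series=[[0,0,0.01,0],[0,0,0.02,0],[0,0,0.03,0],[0,0,0.03,0]])

```text
time_s: 9.95
tcp_pos: [0.4577, 0.0698, 0.1248]
ee_rot: [[0.016, -1.0, -0.001], [-1.0, -0.016, -0.001], [0.001, 0.001, -1.0]]
wrist_force: [-10.4, 1.2, 27.3]
gripper_width: 0.505
```

Hard stop at 27 N with the underside at about 0.050. Releasing and rising.

Request:
drive_tool(series=[[0,0,-0.01,0],[0,0,-0.01,0],[0,0,-0.01,0],[0,0,-0.01,0],[0,0,-0.01,0],[0,0,-0.01,0],[0,0,-0.01,0],[0,0,-0.01,0]], fingers=75)

```text
time_s: 10.95
tcp_pos: [0.4611, 0.071, 0.1243]
ee_rot: [[0.017, -1.0, 0.007], [-1.0, -0.017, 0.002], [-0.002, -0.007, -1.0]]
wrist_force: [4.3, -1.0, 6.3]
gripper_width: 0.865
```

Request:
drive_tool(series=[[0,0,-0.1,0],[0,0,-0.3,0],[0,0,-0.6,0],[0,0,-1,0],[0.5,0,-1,0],[1,0,-1,0],[1,0,-1,0],[1,0,-1,0]])

```text
time_s: 11.95
tcp_pos: [0.4593, -0.0503, 0.2428]
ee_rot: [[0.014, -1.0, -0.001], [-1.0, -0.014, 0.0], [-0.0, 0.001, -1.0]]
wrist_force: [-0.0, 0.4, 0.6]
gripper_width: 0.861
```

Request:
drive_tool(series=[[0.5,0,-0.3,0],[1,0,-0.3,0],[1,0,-0.3,0],[1,0,-0.3,0]], fingers=0)

```text
time_s: 12.45
tcp_pos: [0.4615, -0.1692, 0.2786]
ee_rot: [[0.016, -1.0, -0.001], [-1.0, -0.016, 0.0], [-0.001, 0.001, -1.0]]
wrist_force: [-0.2, -0.5, -0.5]
gripper_width: 0.493
```

Run:
```python
from h import *
s=telemetry.sense(); print(s["tcp_pos"],s["wrist_force"])
d=capture("top"); c=capture("scene")
a=cv2.resize(d["color"][175:290,70:320],None,fx=3.2,fy=3.2,interpolation=0);b=cv2.resize(c["color"][150:225,350:530],None,fx=800/180,fy=220/75*1.0,interpolation=0)
cv2.imwrite("pics/seat.png",np.vstack([a[:, :800],b[:, :800]]))
```

```text
[ 0.46151837 -0.16921568  0.27856577] [-0.20185412 -0.49903327 -0.52326749]
```

View pics/seat.png

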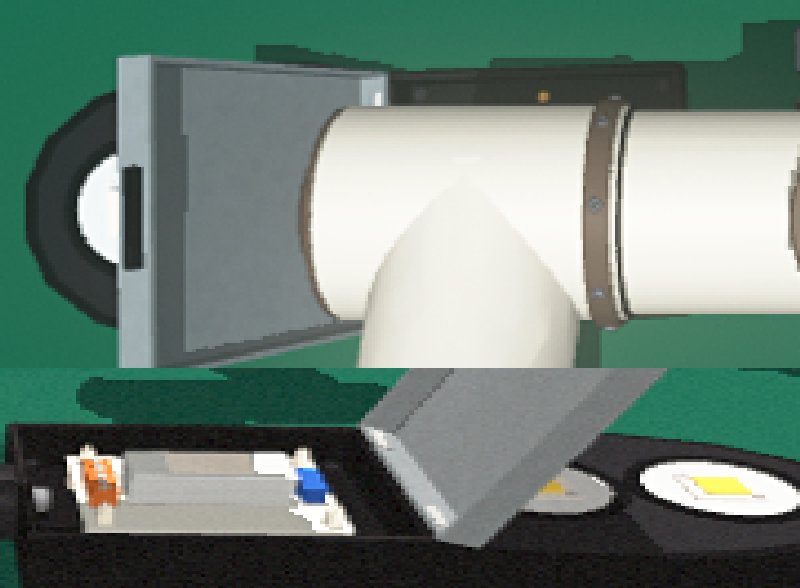

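The scene view shows all four tips standing above a level plate. As a numeric check before shutting the cover, I'll press the case top near both ends with closed fingers; flush means a TCP stop at about 0.154.

Request:
drive_tool(series=[[-0.4,0,0,0],[-0.83,0.01,0,0],[-0.83,0.01,0,0],[-0.83,0.01,0,0]])

```text
time_s: 13.05
tcp_pos: [0.4589, -0.0694, 0.2791]
ee_rot: [[0.018, -1.0, -0.0], [-1.0, -0.018, -0.0], [0.0, 0.0, -1.0]]
wrist_force: [-0.1, 0.5, -0.1]
gripper_width: 0.017
```

Request:
drive_tool(series=[[-0.4,0,0.3,0],[-0.83,0.01,0.6,0],[-0.83,0.01,0.8,0],[-0.83,0.01,0.94,0],[-0.83,0.01,0.94,0],[-0.83,0.01,0.94,0]])

```text
time_s: 13.8
tcp_pos: [0.4568, 0.0288, 0.1669]
ee_rot: [[0.014, -1.0, 0.001], [-1.0, -0.014, 0.0], [-0.0, -0.001, -1.0]]
wrist_force: [0.5, 0.4, -0.4]
gripper_width: 0.005
```

Request:
drive_tool(series=[[0,0,0.03,0],[0,0,0.06,0],[0,0,0.09,0],[0,0,0.11,0],[0,0,0.12,0],[0,0,0.12,0]])

```text
time_s: 14.55
tcp_pos: [0.4562, 0.0291, 0.154]
ee_rot: [[0.016, -1.0, 0.0], [-1.0, -0.016, -0.001], [0.001, -0.0, -1.0]]
wrist_force: [-6.2, 0.5, 18.4]
gripper_width: 0.004
```

Request:
drive_tool(series=[[0,0,-0.1,0],[0,0,-0.15,0],[-0.3,0,-0.15,0],[-0.63,0,-0.15,0],[-0.63,0,-0.15,0],[-0.63,0,-0.08,0],[-0.63,0,-0.04,0],[-0.63,0,0,0],[-0.63,0,0,0]])

```text
time_s: 15.68
tcp_pos: [0.4547, 0.1038, 0.154]
ee_rot: [[0.015, -1.0, -0.001], [-1.0, -0.015, -0.002], [0.001, 0.001, -1.0]]
wrist_force: [-7.6, -0.6, 20.9]
gripper_width: 0.005
```

Both ends stop at 0.154 with about 20 N, so the plate is flush. Next I'll go up and over behind the cover.

Request:
drive_tool(series=[[0,0,-0.2,0],[0,0,-0.5,0],[0,0,-0.9,0],[0,0,-1,0],[0,0,-1,0]])

```text
time_s: 16.3
tcp_pos: [0.4551, 0.1043, 0.272]
ee_rot: [[0.014, -1.0, 0.001], [-1.0, -0.014, 0.001], [-0.001, -0.001, -1.0]]
wrist_force: [0.8, 0.3, -0.8]
gripper_width: 0.005
```

Request:
drive_tool(series=[[0,0,-0.4,0],[0,0,-0.8,0],[0,0,-0.97,0],[0,0,-0.97,0],[0,0,-0.97,0]])

```text
time_s: 16.92
tcp_pos: [0.4545, 0.1044, 0.3857]
ee_rot: [[0.015, -1.0, -0.004], [-1.0, -0.015, -0.002], [0.002, 0.004, -1.0]]
wrist_force: [-0.4, -0.2, -0.6]
gripper_width: 0.007
```

Request:
drive_tool(series=[[-0.3,0,0,0],[-0.7,0,0,0],[-1,0,0,0],[-1,0,0,0],[-1,0,0,0]])

```text
time_s: 17.55
tcp_pos: [0.453, 0.2242, 0.3867]
ee_rot: [[0.015, -1.0, -0.002], [-1.0, -0.015, -0.002], [0.002, 0.003, -1.0]]
wrist_force: [0.3, -0.1, -0.2]
gripper_width: 0.007
```

Request:
drive_tool(series=[[-0.3,0,0,0],[-0.6,0,0,0],[-0.72,0,0,0],[-0.72,0,0,0],[-0.72,0,0,0]])

```text
time_s: 18.18
tcp_pos: [0.452, 0.3099, 0.3883]
ee_rot: [[0.014, -1.0, -0.0], [-1.0, -0.014, -0.0], [0.0, 0.0, -1.0]]
wrist_force: [0.6, -0.8, 0.3]
gripper_width: 0.007
```

Request:
drive_tool(series=[[0,0,0.2,0],[0,0,0.4,0],[0,0,0.53,0],[0,0,0.53,0],[0,0,0.53,0]])

```text
time_s: 18.8
tcp_pos: [0.4524, 0.3111, 0.3258]
ee_rot: [[0.015, -1.0, 0.002], [-1.0, -0.015, 0.001], [-0.001, -0.002, -1.0]]
wrist_force: [0.0, 0.4, 0.2]
gripper_width: 0.005
```

Request:
drive_tool(series=[[0.1,0,0,0],[0.25,0,0,0],[0.4,0,0,0],[0.55,0,0,0],[0.7,0,0,0],[0.85,0,0,0],[1,0,0,0],[1,0,0,0]])

```text
time_s: 19.8
tcp_pos: [0.4532, 0.189, 0.3242]
ee_rot: [[0.013, -1.0, -0.002], [-1.0, -0.013, -0.002], [0.002, 0.002, -1.0]]
wrist_force: [-0.1, -0.5, 0.2]
gripper_width: 0.003
```

Request:
drive_tool(series=[[0.18,0,0.02,0],[0.36,0,0.043,0],[0.51,0,0.09,0],[0.65,0,0.14,0],[0.79,0,0.215,0],[0.91,0,0.29,0],[0.91,0,0.29,0],[0.91,0,0.29,0]])

```text
time_s: 20.8
tcp_pos: [0.4553, 0.0817, 0.2895]
ee_rot: [[0.015, -1.0, -0.001], [-1.0, -0.015, -0.001], [0.001, 0.001, -1.0]]
wrist_force: [0.4, 1.5, -0.8]
gripper_width: 0.003
```

Run:
```python
from h import *
s=telemetry.sense(); print(s["tcp_pos"],s["wrist_force"])
c=capture("scene"); cv2.imwrite("pics/cov.png",c["color"][20:260,280:600])
```

```text
[0.45533832 0.08173124 0.28951072] [ 0.35794983  1.52648456 -0.82569311]
```

View pics/cov.png

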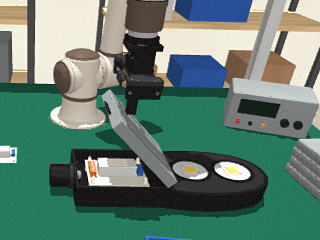

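The cover is about halfway shut and following the fingers, and the tray is level inside. Continuing the arc down.

Request:
drive_tool(series=[[0.12,0,0.1,0],[0.23,0,0.2,0],[0.33,0,0.32,0],[0.42,0,0.44,0],[0.49,0,0.58,0],[0.55,0,0.71,0],[0.59,0,0.83,0],[0.61,0,0.93,0],[0.61,0,0.93,0]])

```text
time_s: 21.98
tcp_pos: [0.4556, 0.008, 0.1769]
ee_rot: [[0.014, -1.0, -0.003], [-1.0, -0.014, -0.001], [0.001, 0.003, -1.0]]
wrist_force: [0.9, 0.4, 0.3]
gripper_width: 0.005
```

Request:
drive_tool(series=[[0,0,0.03,0],[0,0,0.06,0],[0,0,0.09,0],[0,0,0.12,0],[0,0,0.12,0],[0,0,0.12,0]])

```text
time_s: 22.72
tcp_pos: [0.4568, 0.0089, 0.1683]
ee_rot: [[0.017, -1.0, 0.002], [-1.0, -0.017, -0.001], [0.001, -0.002, -1.0]]
wrist_force: [-11.6, 3.0, 33.2]
gripper_width: 0.008
```

The cover hit a hard stop with the fingertips at 98.3 mm, against 98.5 mm expected when shut. Retreating.

Request:
drive_tool(series=[[0,0,-0.1,0],[0,0,-0.3,0],[0,0,-0.6,0],[0,0,-1,0],[0,0,-1,0]])

```text
time_s: 23.35
tcp_pos: [0.4583, 0.0093, 0.2876]
ee_rot: [[0.016, -1.0, 0.009], [-1.0, -0.016, 0.003], [-0.002, -0.009, -1.0]]
wrist_force: [0.1, 0.1, -0.2]
gripper_width: 0.004
```

Request:
drive_tool(series=[[0.3,0,0,0],[0.7,0,0,0],[1,0,0,0],[1,0,0,0],[1,0,0,0]])

```text
time_s: 23.98
tcp_pos: [0.458, -0.1111, 0.283]
ee_rot: [[0.015, -1.0, -0.001], [-1.0, -0.015, 0.0], [-0.0, 0.001, -1.0]]
wrist_force: [0.3, -1.3, -0.3]
gripper_width: 0.005
```

Run:
```python
from h import *
s=telemetry.sense(); print(s["time_s"],s["tcp_pos"],s["wrist_force"])
c=capture("scene"); cv2.imwrite("pics/end.png",c["color"])
```

```text
23.975 [ 0.45799639 -0.11114116  0.28301205] [ 0.3418278  -1.31125664 -0.30690509]
```

View pics/end.png

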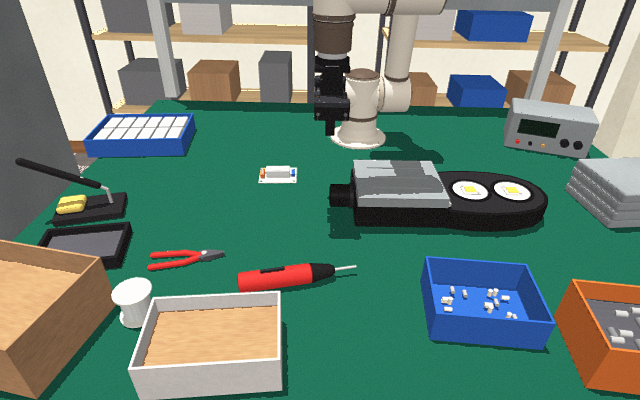

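The cover (355–450, 160–207) lies flat and shut, the gripper is clear of everything, and the screwdriver, cutters and bin look unmoved.

```bash
python3 -c "
from station import order; print(order.finish_job())"
```

```text
the job is handed in; nothing more can be done
None
```

I fitted the gear tray in the lamp with its terminal block towards the spigot, shut the cover and handed the job in at about 24 s. The hand-in gives no verdict.

- **Tray:** I gripped it by the case, lowered it over the four standoffs and pressed to a hard stop at 27 N, with the plate's underside at about 50 mm. Pressing the case top near both ends with about 20 N stopped at 84 mm each time, which is the flush height. I did not press each corner separately; a side view showed all four tips standing above a level plate.
- **Cover:** I pushed it round from behind, and it stopped hard with the fingertips at 98.3 mm, against 98.5 mm when shut.
- **Bench:** In the last picture the cover is flat, the gripper is clear, and the screwdriver, cutters and bin look unmoved.
- **Disagreements:** The two cameras differed by about 2 mm on where the standoffs and the tray were. I therefore corrected the tray by about 2 mm relative to the posts before lowering it. No check failed.

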